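# Load a bar into a drill jig and clamp it

### The job

Load the plain aluminium bar that lies loose on the drill jig's base plate, without picking it up: push it with the fingertips so that it stays flat on the plate and slides along the long fence, under the bushing plate, until its leading end is fully home against the end stop. Then push the cam lever's ball round counter-clockwise until the cam clamps the bar tight against the fence. Leave everything else where it lies and finish clear of the jig.

Things in the scene. Friction and masses are not known exactly. Their poses are not given: they have to be found in the camera images.
- bar: The workpiece: a plain, undrilled aluminium flat bar, 50 mm (its x) by 120 mm (its y) by 12 mm (its z), about 0.2 kg, flat and askew on the jig's base plate before the bridge. Origin: centre of its underside. Its ends are alike; its y axis is within 0.35 rad of the jig's. Friction is about 0.6: askew with one corner on the fence it can jam if pushed at its middle; push the end that stands off.
- jig: The drill jig, fixed. Origin on the table surface under the middle line of the bar's way; x points across the jig, away from the robot, to the fence; y along the jig, the way the bar must slide. Base plate: 16 mm thick (top at z = 16 mm), from x = -105 to 60 and y = -210 to 140 mm. The offsets below (jig x, y) are in this frame, in mm.
- bar_home (a point): Where the bar's origin ends up when it is home: jig x = 0, y = 50, on the plate's top (z = 16), with the bar's y along the jig's y. Then 45 mm of the bar still stand out of the bridge towards -y, and its near end is at jig y = -10.
- bridge (a point): Middle of the bridge's top face (the bushing plate with two drill bushings). The bridge covers jig y = 35 to 85 and x = -62 to 43; its underside is 16 mm over the base plate (4 mm headroom over the bar), its top 28 mm, its bushings and screw heads up to 34 mm. It stands on the fence and on a riser at jig x = -62 to -44.
- fence: The long fixed fence of the jig, 18 mm wide, 16 mm high over the plate, 330 mm long (jig y = -200 to 130). Origin: on the plate's top, at jig x = 34, y = 0 mm; axes as the jig's. Its guiding face, towards the robot, is at x = -9 mm in its own frame (jig x = 25).
- stop_face (a point): Foot of the end stop's face, in the middle of its width, on the plate's top (jig x = 0, y = 110). The stop is a dark block, jig x = -25 to 25, y = 110 to 130, 14 mm high over the plate.
- cam_lever (a joint): Cam lever's angle, rad, about a vertical pivot: 0 open, growing counter-clockwise from above, end 1.65; starts at 0 to 0.35. The lever points along 2.79 rad + angle, measured from jig x towards jig y (open: to the robot; closed: along -y). It stays where left; the ball needs about 3 N, and more, up to 15 N, once the cam bears on the bar at about 1.4. Push it on to about 1.5 or more.
- cam_pivot (a point): The cam lever's pivot, on the base plate's top: jig x = -42, y = 13. The eccentric steel disc here is 36 mm across, 13 mm high; its centre is 6 mm from the pivot. With the lever open it leaves 5 mm beside a bar that lies against the fence. The screw head on the pivot is up to 25 mm over the plate.
- lever_ball (a point): Centre of the black ball, 22 mm across, on the lever's end: 75 mm from the pivot, 32 mm over the base plate's top. The rod below the ball is 10 mm thick and rises from 18 mm over the plate at the pivot to 30 mm at the ball. Its orientation is of no use.
- drilled_bar: Bystander, not to be disturbed: a finished bar, 50 x 120 x 12 mm with two dark holes, on the table left of the jig. Origin: its middle, underside.
- drilled_bar2: Bystander, not to be disturbed: a second finished bar with two dark holes, left of the jig and nearer the robot. Origin: its middle, underside.
- slip_bush: Bystander, not to be disturbed: a loose dark drill bush, 20 mm wide, 18 mm high, standing on the jig's base plate beside the end stop. Origin: its middle, underside.
- chip_brush: Bystander, not to be disturbed: a brush lying on the table to the right of the jig. Origin: near its middle, underside.
- spanner: Bystander, not to be disturbed: a spanner lying on the table behind the jig. Origin: near its middle, underside.
- oil_bottle: Bystander, not to be disturbed: a white bottle, 60 mm wide, 170 mm high, standing behind and left of the jig. Origin: its middle, underside.
- caliper: Bystander, not to be disturbed: a sliding caliper, 200 mm long, lying on the table at the right, nearer the robot. Origin: middle of its beam, underside.
There are look-alikes about, which are no part of the job. What is shaped like the bar but brown, orange or yellow is not meant.

How it is judged:
On the way, in this order (a step that is already met when the one before it is completed fails the run):
1. the bar lies under the bridge, fully home against the end stop, with the cam still open (y of bar in the frame of jig above 0.0465 m and x of bar in the frame of jig above -0.008 m and value of joint cam_lever below 1 rad), for 0.2 s.
2. the cam lever is round and the bar is clamped against the fence (value of joint cam_lever above 1.35 rad and contact force between bar and fence above 2 N), for 0.2 s.
At the end, for the whole second after the job is handed in: The bar lies flat in the jig, within 3.5 mm of the end stop, within 2 mm of the fence and parallel to it within 2 degrees, the cam lever is past 1.35 rad and the cam presses the bar against the fence with more than 2 N; the bar is at rest (all of step 2 and y of bar in the frame of jig between 0.0465 and 0.053 m and x of bar in the frame of jig between -0.002 and 0.003 m and angle between the y axis of bar and the y axis of jig, either way round below 0.035 rad and angle between bar's own z axis and vertical below 0.035 rad and linear speed of bar below 0.01 m/s); the robot touches nothing.
It fails at once if the bar is lifted off the base plate (more than 6 mm) or falls off it (z of bar in the frame of jig above 0.022 m or z of bar in the frame of jig below 0.01 m).
It fails at once if the bar is tipped by more than 6 degrees (angle between bar's own z axis and vertical above 0.105 rad).
It fails at once if a bystander is shifted by more than 15 mm (distance of any of drilled_bar, drilled_bar2, slip_bush, chip_brush, spanner, oil_bottle, caliper from where it was at the start of the episode above 0.015 m).
It also fails if it takes over 64 s, if anything falls off the work surface, if the arm or the gripper's body presses on something with over 40 N, if the wrist force passes 120 N, or if a joint passes its speed limit or range.

### The arm

A 7-joint arm with a two-finger parallel gripper is mounted at the origin on the work surface. World frame = base frame: x ahead of the robot, y to its left, z up, the work surface at z = 0. Lengths are in m, angles in rad, forces in N, time in s.
With the tool pointing down it reaches from about 0.425 to 0.8 m from the base axis. Payload 8.3 kg.
Tool frame: the origin (TCP) lies on the mounting face of the last link; the fingertips stand 173 mm ahead of it and the grasp point (between the pads) lies 155 mm ahead of it; z points along the fingers, y is the line along which they close (so a half turn about z gives the same grasp; the last joint's range is limited). The gripper opens to 85 mm and grips with 20 to 120 N. Pads are 22 mm wide; open, the fingers measure 114 mm over their backs; the gripper's body (76 mm by 85 mm) begins 54 mm behind the grasp point. The pads swing forward as they close: fully open they stand 13 mm farther back than shut.
Start: joints at [1.272, 0.383, 0.016, 1.37, -0.006, 1.388, -0.046], TCP at [0.146, -0.608, 0.405] pointing down, gripper open.
Joint ranges: [-2.95, 2.95], [-0.25, 2.06], [-1.52, 1.56], [0.18, 2.33], [-1.44, 4.58], [0.02, 2.06], [-3.01, 3.01]. Speed limits (rad/s): [2.39, 2.39, 3.01, 3.01, 3.14, 3.14, 3.14].

### API

Orientations are given as [roll, pitch, yaw] about the fixed x, y, z axes, in that order (R = Rz(yaw) Ry(pitch) Rx(roll)).
In Python, from plant import robot, eyes gives the robot as it stands. The module is installed in compiled form; this text tells all that it offers.
- The arm moves only by the tool send_rows, never from a script. Its argument "motion" is a list of rows, each a list of 7 numbers: the shift along the tool's x, y, z in mm, then the turn, a rotation vector about the tool's x, y, z in degrees, then the opening, from -1 (shut) to 1 (fully open). A call has 1 to 8 rows; each row shifts and turns the commanded pose from where the row before left it, along the tool's axes as they then stand; what a row does not reach is not made up. A row lasts 1/10 s, in which the tool goes at most 50 mm and 8.59 degrees, less where a joint would pass 70% of its speed; a pose out of reach is approached as far as the arm can. A call is refused whole if a number of a shift passes 50 or a number of a turn 8.59, either way. A call with a gripper value outside its range is refused whole. The fingers move at their own pace and stop on an object; "grip_force" is the grip in N (left out, the last holds). Time passes only in rows, so rows that do not move let the fingers close. It gives the time, the measured TCP pose, the force, the opening and the grip force at its end, in the units of the state.
- robot.get_obs(): the state, without advancing time (a new reading comes with each control period).
- eyes.get_image(name): name is "scene" or "top" or "wrist"; returns a dict with "frame" (420x560x3 uint8, red, green, blue), "camera_matrix" (3x3 intrinsics, pixels), "camera_from_world" (4x4, takes a point from world to camera coordinates); the wrist camera has in their place "mount" (4x4, takes a point from camera to tool coordinates, whose origin is the TCP and whose axes are the flange's). Camera axes: x right, y up, looking along -z (the intrinsics and any distortion apply to the point x, -y, -z); pixel columns grow to the right and rows downward; lengths in m; the calibration is good to about 2 mm. The wrist camera is an equidistant fisheye: a pixel r from the principal point sees the ray r / f radians off the axis. A picture is of the moment at which its call begins: read the wrist's pose just before it. There is no depth.
- robot.job_done(): hands the job in; it is judged then, once.
The state is a dict: "t": time; "qpos": joint angles; "joint_vel": joint speeds; "joint_efforts": joint torques, N m; "eef_pos": TCP position; "orientation": TCP orientation; "wrist_force": force on the tool from outside, world axes, zero at the start; "torque": the same for the moment, N m; "gripper_width": finger opening in m; "grasp_force": force on a finger pad.
Only numpy, scipy, OpenCV 4.12 (cv2) and the standard library are available. Lean on these libraries where they do the work, as an engineer would, in place of code of your own. Each camera call takes 0.05 s, during which the arm holds its last target. There are 200 camera calls.

## Working session

There is one attempt and no reset: what is moved stays moved. The work goes in short steps, Python scripts to look and compute and a tool call to move; the robot and the scene stay as the last step left them, time stands still between calls to the robot, and variables do not carry over. Pictures are saved under pics/ and viewed, at most 10 in all, crops included, and the job is handed in when it is done.

Besides the shell and the picture viewer there is one more tool, called as name([rows], argument=value, ...), one row to a line, values as JSON. send_rows: Moves the arm, as the interface text tells. Its arguments: {"type":"object","properties":{"motion":{"type":"array"},"grip_force":{"type":"number"}},"required":["motion"]}

```bash
mkdir -p pics
cat > h.py <<'E'
import numpy as np, cv2
from plant import robot, eyes
from scipy.spatial.transform import Rotation as R
def grab(n,f):
    d=eyes.get_image(n); cv2.imwrite('pics/'+f,d['frame'][:,:,::-1]); return d
def ray(d,u,v):
    K=d['camera_matrix'];T=np.linalg.inv(d['camera_from_world'])
    c=np.array([(u-K[0,2])/K[0,0],-(v-K[1,2])/K[1,1],-1.])
    return T[:3,3],T[:3,:3]@c
def px2w(d,u,v,z):
    o,r=ray(d,u,v); return o+r*(z-o[2])/r[2]
def w2px(d,p):
    c=d['camera_from_world']@np.append(p,1); K=d['camera_matrix']
    return K[0,2]+K[0,0]*c[0]/-c[2],K[1,2]-K[1,1]*c[1]/-c[2]
E
python3 - <<'E'
from h import *
import pickle
np.set_printoptions(precision=3,suppress=True)
o=robot.get_obs();print(o)
D={}
for n in('scene','top'):
    d=grab(n,n+'0.png');D[n]=d;print(n,[k for k in d],d['camera_matrix'],np.linalg.inv(d['camera_from_world']))
pickle.dump(D,open('d0.pkl','wb'))
E
```

```text
{'t': 0.0, 'qpos': array([ 1.272,  0.384,  0.016,  1.371, -0.006,  1.388, -0.047]), 'joint_vel': array([-0.   ,  0.002,  0.001,  0.001, -0.001, -0.   , -0.001]), 'joint_efforts': array([  0.001, -62.759,   0.845, -37.182,   0.017,   0.014,  -0.   ]), 'eef_pos': array([ 0.146, -0.608,  0.404]), 'orientation': array([-3.14 ,  0.   ,  0.236]), 'wrist_force': array([-0.076,  0.028,  0.379]), 'torque': array([ 0.038,  0.006, -0.001]), 'grasp_force': 0.0, 'gripper_width': 0.08579477339719438}
scene ['frame', 'camera_matrix', 'camera_from_world'] [[381.752   0.    277.486]
 [  0.    381.752 208.048]
 [  0.      0.      1.   ]] [[-0.187 -0.761  0.622  1.146]
 [ 0.982 -0.148  0.115  0.105]
 [ 0.004  0.632  0.775  0.883]
 [ 0.     0.     0.     1.   ]]
top ['frame', 'camera_matrix', 'camera_from_world'] [[438.573   0.    288.992]
 [  0.    438.573 211.213]
 [  0.      0.      1.   ]] [[ 0.026  0.998 -0.06   0.417]
 [-1.     0.026 -0.001 -0.001]
 [ 0.001  0.06   0.998  1.371]
 [ 0.     0.     0.     1.   ]]
```

View pics/top0.png

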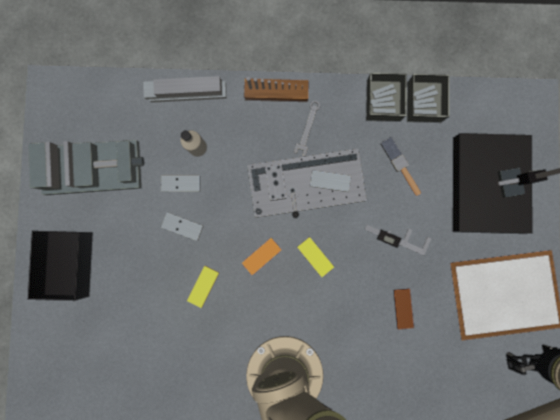

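View pics/scene0.png

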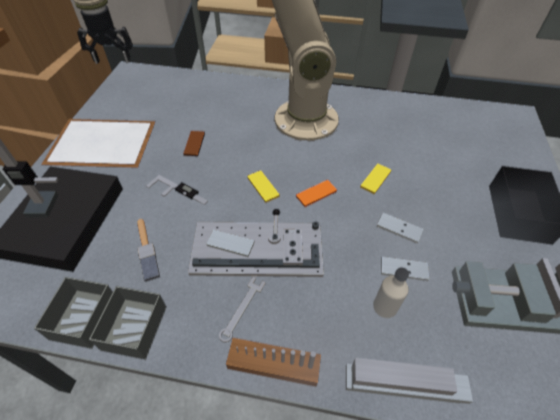

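Candidates: grey undrilled bar on the jig, top (330,181). Look-alikes are the drilled bars at (180,183) and (182,227), yellow at (203,287) and (315,257), orange at (261,256), and brown at (404,308). By the description it is the one on the jig, so I'll check it in a close crop.

Run:
```python
import cv2
a=cv2.imread('pics/top0.png')[143:221,240:373]
b=cv2.imread('pics/scene0.png')[205:280,185:330]
a=cv2.resize(a,None,fx=6,fy=6,interpolation=cv2.INTER_CUBIC);b=cv2.resize(b,None,fx=5.5,fy=5.5,interpolation=cv2.INTER_CUBIC)
cv2.imwrite('pics/ca.png',a);cv2.imwrite('pics/cb.png',b)
```

```text
(no output)
```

View pics/ca.png

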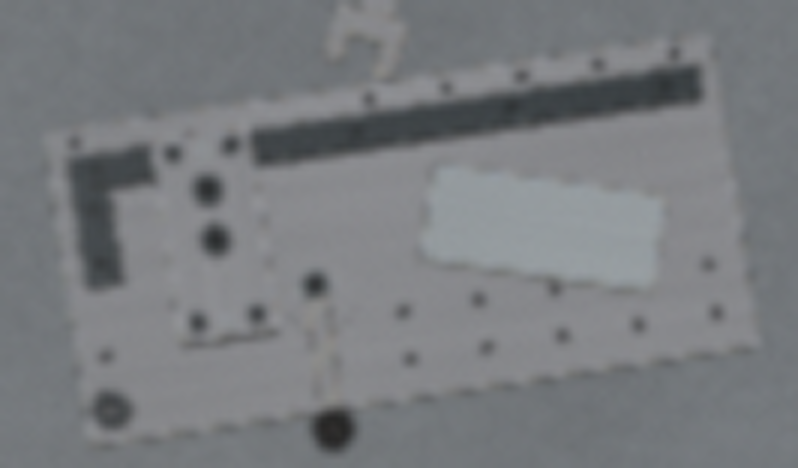

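View pics/cb.png

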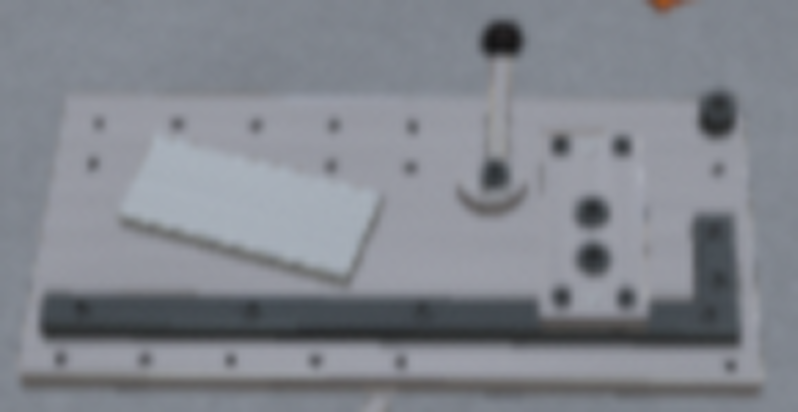

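```bash
cat > m.py <<'E'
from h import *
import pickle
from scipy.optimize import least_squares
np.set_printoptions(precision=4,suppress=True)
D=pickle.load(open('d0.pkl','rb'))
cv={'top':lambda p:((p[0]+.5)/6-.5+240,(p[1]+.5)/6-.5+143),'scene':lambda p:((p[0]+.5)/5.5-.5+185,(p[1]+.5)/5.5-.5+205)}
J=[('top',(47,135),60,140,16),('top',(708,38),60,-210,16),('top',(760,345),-105,-210,16),('top',(90,440),-105,140,16),
('top',(700,65),43,-200,32),('top',(703,100),25,-200,32),('top',(88,290),-25,130,30),('top',(124,283),-25,110,30),('top',(315,284),-42,13,41),
('scene',(68,95),-105,-210,16),('scene',(22,375),60,-210,16),('scene',(762,377),60,140,16),('scene',(748,97),-105,140,16),('scene',(495,172),-42,13,41)]
B=[('top',(440,163)),('top',(664,197)),('top',(652,290)),('top',(425,257)),('scene',(347,278)),('scene',(120,218)),('scene',(160,133)),('scene',(382,193))]
C=[(25,60),(25,-60),(-25,-60),(-25,60)]*2
def T(p,x,y,z):
    c,s=np.cos(p[2]),np.sin(p[2]); return np.array([p[0]+(c*x-s*y)/1e3,p[1]+(s*x+c*y)/1e3,z/1e3])
def res(p): return np.concatenate([np.subtract(w2px(D[n],T(p,x,y,z)),cv[n](c)) for n,c,x,y,z in J])
def resb(p): return np.concatenate([np.subtract(w2px(D[n],T(p,a[0],a[1],28)),cv[n](c)) for (n,c),a in zip(B,C)])
j=least_squares(res,[.58,0,0],loss='soft_l1').x
b=least_squares(resb,[.58,-.1,0],loss='soft_l1').x
def tojig(w):
    c,s=np.cos(j[2]),np.sin(j[2]); d=(np.array(w[:2])-j[:2])*1e3; return np.array([c*d[0]+s*d[1],-s*d[0]+c*d[1]])
E
python3 - <<'E'
from m import *
print('jig',j,res(j).reshape(-1,2).round(1).tolist())
print('bar',b,resb(b).reshape(-1,2).round(1).tolist(),tojig(b),b[2]-j[2])
print('bar corners jig',[tojig(T(b,*c,28)) for c in C[:4]])
for n,p in(('top',(333,430)),('scene',(502,40))):
    q=tojig(px2w(D[n],*cv[n](p),.048));print('ball',q,np.linalg.norm(q-[-42,13]),(np.arctan2(q[1]-13,q[0]+42)-2.79)%6.283)
E
```

```text
jig [ 0.6053 -0.0137  0.1768] [[-0.4, -0.5], [0.3, -1.0], [0.2, -0.1], [0.2, 1.0], [0.2, -0.7], [0.6, -0.8], [-0.4, -0.4], [0.0, -0.2], [0.2, -0.1], [0.5, -1.2], [-0.3, -1.2], [0.9, 0.1], [-0.4, -0.2], [0.7, -1.3]]
bar [ 0.5971 -0.125  -0.1207] [[-0.6, -0.7], [0.6, -0.7], [0.4, -0.2], [-0.4, -0.4], [0.3, -0.7], [-0.3, -1.4], [-0.1, -0.3], [0.4, -0.2]] [ -27.7249 -108.1514] -0.2974744186571768
bar corners jig [array([ 13.7635, -58.1142]), array([ -21.4093, -172.8438]), array([ -69.2133, -158.1885]), array([-34.0405, -43.4589])]
ball [-117.2145   16.1284] 75.27956542255073 0.3100229859691126
ball [-114.779    13.4424] 72.78033338831783 0.3455135348979361
```

The crop shows the plain grey bar askew on the plate, with its trailing end standing off the fence. The lever ball is open and the slip bush sits beside the stop. The fits agree: residuals are about 1 px, and the ball radius comes out at 73–75 mm against 75 given. First I close the gripper and travel, then turn.

send_rows([
  [38, -28, 4, 0, 0, 0, -1],
  [38, -28, 4, 0, 0, 0, -1],
  [38, -28, 4, 0, 0, 0, -1],
  [38, -28, 4, 0, 0, 0, -1],
  [38, -28, 4, 0, 0, 0, -1],
  [38, -28, 4, 0, 0, 0, -1],
], grip_force=40)

```text
t: 0.7
eef_pos: [0.3293, -0.3893, 0.3803]
orientation: [-3.141, 0.0, 0.236]
wrist_force: [0.5, -0.1, -0.0]
gripper_width: 0.0004
grasp_force: 0.0
```

send_rows([
  [38, -28, 4, 0, 0, 0, -1],
  [38, -28, 4, 0, 0, 0, -1],
  [38, -28, 4, 0, 0, 0, -1],
  [38, -28, 4, 0, 0, 0, -1],
  [38, -28, 4, 0, 0, 0, -1],
  [38, -28, 4, 0, 0, 0, -1],
])

```text
t: 1.3
eef_pos: [0.5117, -0.1728, 0.3564]
orientation: [-3.141, 0.0, 0.236]
wrist_force: [0.4, -1.1, -0.2]
gripper_width: -0.0001
grasp_force: 0.0
```

send_rows([
  [0, 0, 0, 0, 0, -8, -1],
  [0, 0, 0, 0, 0, -8, -1],
  [0, 0, 0, 0, 0, -8, -1],
  [0, 0, 0, 0, 0, -8, -1],
  [0, 0, 0, 0, 0, -8, -1],
  [0, 0, 0, 0, 0, -8, -1],
  [0, 0, 0, 0, 0, -8, -1],
  [0, 0, 0, 0, 0, -8, -1],
])

```text
t: 2.1
eef_pos: [0.5107, -0.1745, 0.3563]
orientation: [-3.141, -0.0, 1.359]
wrist_force: [-0.8, 0.1, 0.3]
gripper_width: 0.0
grasp_force: 0.0
```

send_rows([
  [0, 0, 0, 0, 0, -8, -1],
  [0, 0, 0, 0, 0, -8, -1],
  [0, 0, 0, 0, 0, -6.6, -1],
  [0, 0, 0, 0, 0, 0, -1],
  [0, 0, 0, 0, 0, 0, -1],
])

```text
t: 2.6
eef_pos: [0.5108, -0.1745, 0.3564]
orientation: [-3.141, -0.0, 1.744]
wrist_force: [0.1, 0.0, 0.3]
gripper_width: -0.0001
grasp_force: 0.0
```

```bash
cat > w.py <<'E'
from m import *
def where():
    o=robot.get_obs(); p=np.array(o['eef_pos'])
    print('t',o['t'],'tip jig',tojig(p),'tipz',(p[2]-.173)*1e3,'rpy-jig',np.degrees(np.array(o['orientation'])-[0,0,j[2]]),'F',o['wrist_force'],'w',o['gripper_width'])
E
python3 -c "
from w import *
where()"
```

```text
t 2.6 tip jig [-121.3529 -141.7248] tipz 183.44620281329938 rpy-jig [-179.9783   -0.0248   89.7746] F [0.1183 0.0177 0.2718] w -0.00011599076825427623
```

send_rows([
  [0, 0, 40, 0, 0, 0, -1],
  [0, 0, 40, 0, 0, 0, -1],
  [0, 0, 40, 0, 0, 0, -1],
  [0, 0, 30, 0, 0, 0, -1],
  [0, 0, 12, 0, 0, 0, -1],
  [0, 0, 0, 0, 0, 0, -1],
])

```text
t: 3.2
eef_pos: [0.5104, -0.1743, 0.1934]
orientation: [-3.139, -0.002, 1.746]
wrist_force: [0.4, -0.0, 0.1]
gripper_width: 0.0002
grasp_force: 0.0
```

send_rows([
  [0, 15, 0, 0, 0, 0, -1],
  [0, 10, 0, 0, 0, 0, -1],
  [0, 8, 0, 0, 0, 0, -1],
  [0, 5, 0, 0, 0, 0, -1],
  [0, 4, 0, 0, 0, 0, -1],
  [0, 4, 0, 0, 0, 0, -1],
  [0, 4, 0, 0, 0, 0, -1],
  [0, 4, 0, 0, 0, 0, -1],
])

```text
t: 4.0
eef_pos: [0.5639, -0.1657, 0.195]
orientation: [-3.14, 0.001, 1.746]
wrist_force: [-3.5, -2.0, 5.3]
gripper_width: 0.0003
grasp_force: 3.1
```

send_rows([
  [0, 4, 0, 0, 0, 0, -1],
  [0, 4, 0, 0, 0, 0, -1],
  [0, 0, 0, 0, 0, 0, -1],
])

```text
t: 4.3
eef_pos: [0.5723, -0.1641, 0.195]
orientation: [3.141, 0.001, 1.747]
wrist_force: [-1.0, -2.2, 3.2]
gripper_width: 0.0002
grasp_force: 2.4
```

Run:
```python
from w import *
where()
d=grab('top','t1.png');pickle.dump(d,open('t1.pkl','wb'))
cv2.imwrite('pics/t1c.png',cv2.resize(d['frame'][143:221,240:373,::-1],None,fx=6,fy=6,interpolation=cv2.INTER_CUBIC))
```

```text
t 4.3 tip jig [ -58.9586 -142.2699] tipz 22.04614707595029 rpy-jig [179.9724   0.0497  89.9495] F [-0.987  -2.2466  3.2491] w 0.0001646229582352665
```

View pics/t1c.png

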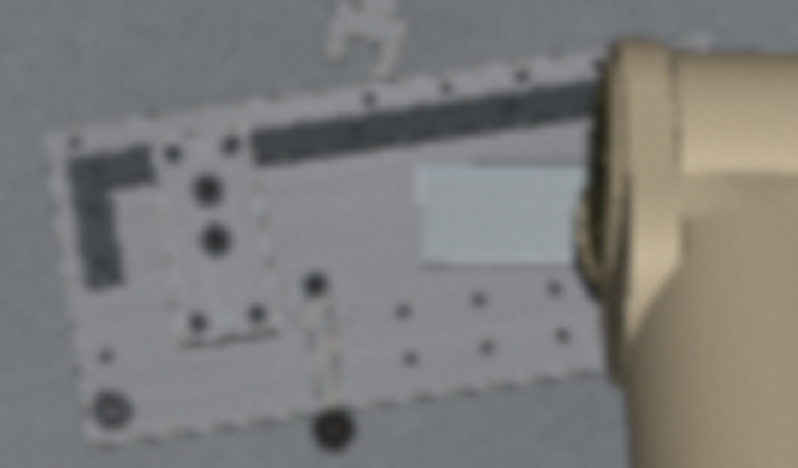

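The lead end is now about 9° off parallel with the fence, lead corner near (415,167) and about 12 mm off the fence. I'll finish squaring it at the rear, then push at the middle.

send_rows([
  [0, 0, -1.5, 0, 0, 0, -1],
  [0, 4, 0, 0, 0, 0, -1],
  [0, 4, 0, 0, 0, 0, -1],
  [0, 2, 0, 0, 0, 0, -1],
  [0, 0, 0, 0, 0, 0, -1],
  [0, -12, 0, 0, 0, 0, -1],
  [38, 0, 0, 0, 0, 0, -1],
  [0, 0, 0, 0, 0, 0, -1],
])

```text
t: 5.15
eef_pos: [0.563, -0.121, 0.1964]
orientation: [3.141, -0.003, 1.753]
wrist_force: [-0.2, 1.1, -0.4]
gripper_width: -0.0003
grasp_force: 0.0
```

send_rows([
  [0, 5, 0, 0, 0, 0, -1],
  [0, 4, 0, 0, 0, 0, -1],
  [0, 4, 0, 0, 0, 0, -1],
  [0, 4, 0, 0, 0, 0, -1],
  [0, 4, 0, 0, 0, 0, -1],
  [0, 0, 0, 0, 0, 0, -1],
])

```text
t: 5.75
eef_pos: [0.5845, -0.1229, 0.1961]
orientation: [3.141, -0.0, 1.747]
wrist_force: [-0.2, 0.5, -0.3]
gripper_width: 0.0
grasp_force: 0.0
```

Run:
```python
from w import *
where()
```

```text
t 5.75 tip jig [ -39.7036 -103.8424] tipz 23.127756195394422 rpy-jig [179.9753  -0.0121  89.9732] F [-0.1715  0.4964 -0.3398] w 3.159318030264003e-06
```

send_rows([
  [0, 2, 0, 0, 0, 0, -1],
  [0, 2, 0, 0, 0, 0, -1],
  [0, 0, 0, 0, 0, 0, -1],
])

```text
t: 6.05
eef_pos: [0.5881, -0.122, 0.1962]
orientation: [3.141, -0.0, 1.747]
wrist_force: [-0.1, 0.1, -0.4]
gripper_width: 0.0002
grasp_force: 0.1
```

send_rows([
  [0, 1.5, 0, 0, 0, 0, -1],
  [0, 1.5, 0, 0, 0, 0, -1],
  [0, 0, 0, 0, 0, 0, -1],
])

```text
t: 6.35
eef_pos: [0.5911, -0.1214, 0.1962]
orientation: [3.141, -0.0, 1.747]
wrist_force: [-1.0, 0.7, -0.6]
gripper_width: 0.0001
grasp_force: 0.2
```

Run:
```python
from w import *
where()
d=grab('scene','s2.png');e=grab('top','t2.png')
a=cv2.resize(e['frame'][143:221,240:373,::-1],(665,390//1),interpolation=cv2.INTER_CUBIC)[:300]
b=cv2.resize(d['frame'][205:280,185:330,::-1],(665,344),interpolation=cv2.INTER_CUBIC)[:300]
cv2.imwrite('pics/c2.png',np.vstack([a,b]))
```

```text
t 6.35 tip jig [ -32.9871 -103.5801] tipz 23.220146171222368 rpy-jig [179.9825  -0.0087  89.9947] F [-0.9504  0.6515 -0.6346] w 8.692536725216702e-05
```

View pics/c2.png

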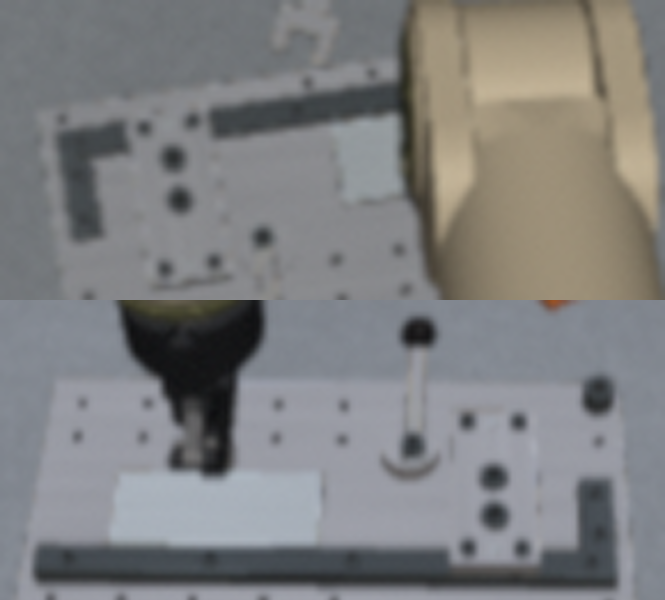

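The bar is now nearly parallel and beside the fence, with the finger at the middle of its robot-side face, scene crop (205,470). I'll push on until it presses.

send_rows([
  [0, 1.5, 0, 0, 0, 0, -1],
  [0, 1.5, 0, 0, 0, 0, -1],
  [0, 0, 0, 0, 0, 0, -1],
])

```text
t: 6.75
eef_pos: [0.5938, -0.1211, 0.1962]
orientation: [-3.141, -0.0, 1.747]
wrist_force: [-1.9, -1.0, 1.9]
gripper_width: -0.0001
grasp_force: 1.2
```

send_rows([
  [0, 1, 0, 0, 0, 0, -1],
  [0, 1, 0, 0, 0, 0, -1],
  [0, 0, 0, 0, 0, 0, -1],
])

```text
t: 7.05
eef_pos: [0.5947, -0.121, 0.1961]
orientation: [-3.138, -0.0, 1.747]
wrist_force: [-10.2, -0.5, 8.1]
gripper_width: -0.0002
grasp_force: 5.1
```

send_rows([
  [0, -15, 0, 0, 0, 0, -1],
  [0, -15, 0, 0, 0, 0, -1],
  [-45, 0, 0, 0, 0, 0, -1],
  [-45, 0, 0, 0, 0, 0, -1],
  [-10, 0, 0, 0, 0, 0, -1],
  [0, 0, 0, 0, 0, 0, -1],
])

```text
t: 7.65
eef_pos: [0.5837, -0.2274, 0.1961]
orientation: [3.141, 0.001, 1.743]
wrist_force: [-0.0, 0.7, -0.2]
gripper_width: 0.0001
grasp_force: 0.0
```

Run:
```python
from w import *
where()
d=D['scene']
for u,v in((118,474),(110,542),(322,474),(318,545)):
    print(tojig(px2w(d,(u+.5)/665*145-.5+185,(v-300+.5)/344*75-.5+205,.028)))
```

```text
t 7.65 tip jig [ -58.8508 -206.5861] tipz 23.064683171991284 rpy-jig [179.9661   0.0632  89.714 ] F [-0.0111  0.7416 -0.2331] w 0.00012086435229549435
[ -22.4978 -161.5496]
[  24.0621 -160.3987]
[-24.2011 -41.9199]
[ 24.3954 -41.819 ]
```

send_rows([
  [0, 30, 0, 0, 0, 0, -1],
  [0, 27, 0, 0, 0, 0, -1],
  [15, 0, 0, 0, 0, 0, -1],
  [10, 0, 0, 0, 0, 0, -1],
  [5, 0, 0, 0, 0, 0, -1],
  [5, 0, 0, 0, 0, 0, -1],
  [5, 0, 0, 0, 0, 0, -1],
  [0, 0, 0, 0, 0, 0, -1],
])

```text
t: 8.45
eef_pos: [0.6326, -0.1745, 0.1965]
orientation: [3.142, -0.0, 1.748]
wrist_force: [1.2, 0.2, -0.2]
gripper_width: 0.0002
grasp_force: 0.0
```

send_rows([
  [8, 0, 0, 0, 0, 0, -1],
  [8, 0.2, 0, 0, 0, 0, -1],
  [8, 0.2, 0, 0, 0, 0, -1],
  [8, 0.2, 0, 0, 0, 0, -1],
  [8, 0.2, 0, 0, 0, 0, -1],
  [8, 0.2, 0, 0, 0, 0, -1],
  [5, 0.2, 0, 0, 0, 0, -1],
  [0, 0, 0, 0, 0, 0, -1],
])

```text
t: 9.25
eef_pos: [0.6247, -0.1209, 0.1961]
orientation: [3.142, -0.001, 1.749]
wrist_force: [0.4, 0.4, 0.2]
gripper_width: 0.0002
grasp_force: 0.0
```

Run:
```python
from w import *
where()
d=grab('scene','s3.png');e=grab('top','t3.png')
a=cv2.resize(e['frame'][143:221,240:373,::-1],(665,390//1),interpolation=cv2.INTER_CUBIC)[:290]
b=cv2.resize(d['frame'][205:280,185:330,::-1],(665,344),interpolation=cv2.INTER_CUBIC)[:300]
cv2.imwrite('pics/c3.png',np.vstack([a,b]))
```

```text
t 9.25 tip jig [   0.2399 -108.9658] tipz 23.11147849117001 rpy-jig [179.9961  -0.0794  90.0889] F [0.425  0.3553 0.1976] w 0.00021309024137516466
```

View pics/c3.png

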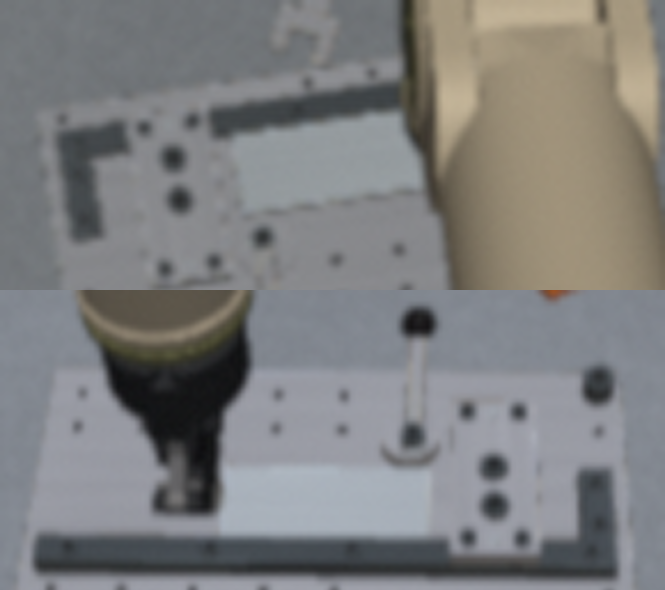

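The bar slides flush along the fence. Its lead end, scene crop (432,500), is just short of the bridge, so I continue.

send_rows([
  [6, 0, 0, 0, 0, 0, -1],
  [8, 0, 0, 0, 0, 0, -1],
  [8, 0, 0, 0, 0, 0, -1],
  [8, 0, 0, 0, 0, 0, -1],
  [8, 0, 0, 0, 0, 0, -1],
  [8, 0, 0, 0, 0, 0, -1],
  [8, 0, 0, 0, 0, 0, -1],
  [5, 0, 0, 0, 0, 0, -1],
])

```text
t: 10.15
eef_pos: [0.6143, -0.0633, 0.1963]
orientation: [3.141, -0.0, 1.748]
wrist_force: [-0.0, -0.2, -0.4]
gripper_width: 0.0001
grasp_force: 0.5
```

send_rows([
  [5, 0, 0, 0, 0, 0, -1],
  [5, 0, 0, 0, 0, 0, -1],
  [5, 0, 0, 0, 0, 0, -1],
  [4, 0, 0, 0, 0, 0, -1],
  [3, 0, 0, 0, 0, 0, -1],
  [2, 0, 0, 0, 0, 0, -1],
  [0, 0, 0, 0, 0, 0, -1],
])

```text
t: 10.85
eef_pos: [0.6102, -0.0405, 0.1963]
orientation: [3.142, -0.0, 1.748]
wrist_force: [0.0, 0.2, 0.2]
gripper_width: -0.0001
grasp_force: 0.0
```

```bash
python3 -c "
from w import *
where()"
```

```text
t 10.85 tip jig [  0.051  -27.2371] tipz 23.250265653976587 rpy-jig [179.9984  -0.0214  90.0102] F [0.0448 0.2481 0.1788] w -7.517910750821338e-05
```

send_rows([
  [2, 0, 0, 0, 0, 0, -1],
  [2, 0, 0, 0, 0, 0, -1],
  [1, 0, 0, 0, 0, 0, -1],
  [0, 0, 0, 0, 0, 0, -1],
])

```text
t: 11.25
eef_pos: [0.6093, -0.0358, 0.1963]
orientation: [3.141, -0.0, 1.748]
wrist_force: [-0.6, -0.8, -0.1]
gripper_width: 0.0
grasp_force: 0.2
```

send_rows([
  [1, 0, 0, 0, 0, 0, -1],
  [1, 0, 0, 0, 0, 0, -1],
  [0, 0, 0, 0, 0, 0, -1],
])

```text
t: 11.55
eef_pos: [0.6091, -0.0347, 0.1963]
orientation: [3.141, 0.001, 1.747]
wrist_force: [2.0, -3.7, -1.0]
gripper_width: 0.0002
grasp_force: 2.0
```

send_rows([
  [1, 0, 0, 0, 0, 0, -1],
  [1, 0, 0, 0, 0, 0, -1],
  [0, 0, 0, 0, 0, 0, -1],
  [0, 0, 0, 0, 0, 0, -1],
])

```text
t: 11.95
eef_pos: [0.609, -0.0343, 0.1963]
orientation: [3.141, 0.003, 1.745]
wrist_force: [1.9, -7.4, -1.2]
gripper_width: 0.0
grasp_force: 4.2
```

Run:
```python
from w import *
where()
d=grab('scene','s4.png');e=grab('top','t4.png')
a=cv2.resize(e['frame'][143:221,240:373,::-1],(665,390//1),interpolation=cv2.INTER_CUBIC)[:290]
b=cv2.resize(d['frame'][205:280,185:330,::-1],(665,344),interpolation=cv2.INTER_CUBIC)[:300]
cv2.imwrite('pics/c4.png',np.vstack([a,b]))
```

```text
t 11.95 tip jig [ -0.0465 -20.9276] tipz 23.327299488242524 rpy-jig [179.9748   0.153   89.8547] F [ 1.8666 -7.3941 -1.1759] w 7.2270381292668e-06
```

View pics/c4.png

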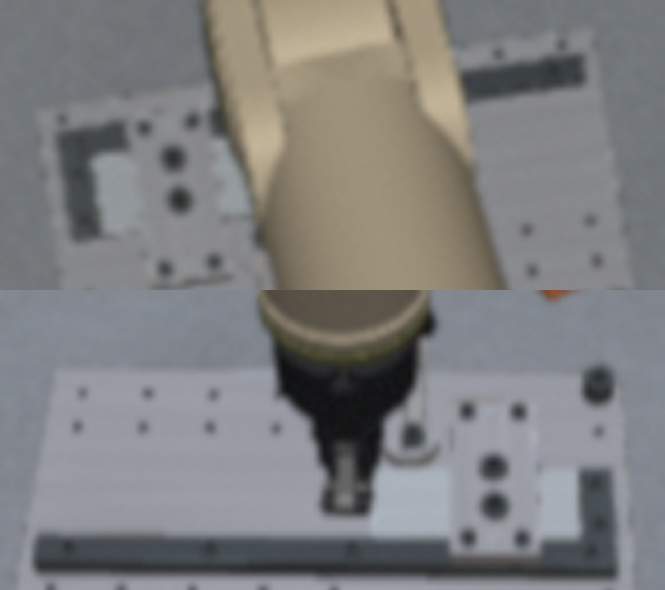

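The bar is home: tip y = -20.9 as predicted, holding at 7 N, with the bar showing both sides of the bridge and against the stop at crop (578,500). Next I retract, rise and go behind the ball.

send_rows([
  [-8, 0, 0, 0, 0, 0, -1],
  [-14, 0, 0, 0, 0, 0, -1],
  [0, 0, -35, 0, 0, 0, -1],
  [0, 0, -35, 0, 0, 0, -1],
  [0, -40, 0, 0, 0, 0, -1],
  [24, -28, 0, 0, 0, 0, -1],
  [24, -24, 0, 0, 0, 0, -1],
  [24, -24, 0, 0, 0, 0, -1],
])

```text
t: 12.85
eef_pos: [0.4845, -0.0031, 0.2663]
orientation: [3.141, -0.0, 1.747]
wrist_force: [0.2, 0.8, -0.2]
gripper_width: 0.0002
grasp_force: 0.0
```

send_rows([
  [24, 0, 0, 0, 0, 0, -1],
  [0, 0, 0, 0, 0, 0, -1],
  [0, 0, 0, 0, 0, 0, -1],
])

```text
t: 13.15
eef_pos: [0.4816, 0.0204, 0.2665]
orientation: [3.141, -0.0, 1.748]
wrist_force: [0.1, 0.1, 0.3]
gripper_width: -0.0
grasp_force: 0.0
```

Run:
```python
from w import *
where(); print(robot.get_obs()['qpos'])
d=grab('scene','s5.png');pickle.dump(d,open('s5.pkl','wb'))
cv2.imwrite('pics/c5.png',cv2.resize(d['frame'][190:280,185:330,::-1],None,fx=5.5,fy=5.5,interpolation=cv2.INTER_CUBIC))
```

```text
t 13.15 tip jig [-115.7708   55.3375] tipz 93.5293538022643 rpy-jig [179.9657  -0.0033  90.051 ] F [0.0624 0.1465 0.3352] w -3.170726892428661e-05
[ 0.448   0.258  -0.6294  1.9092  0.1762  1.0285 -0.0794]
```

View pics/c5.png

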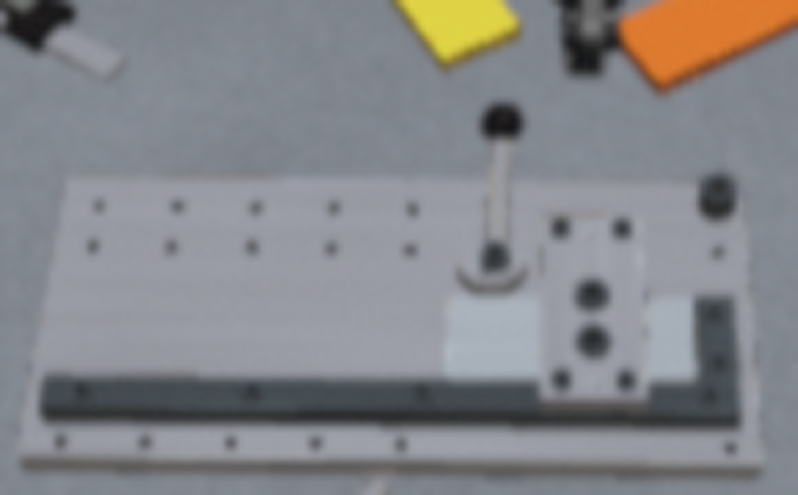

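The bar sits home and flush, with the ball unmoved at (502,122). Now I descend behind the ball and swing it round.

send_rows([
  [0, 0, 30, 0, 0, 0, -1],
  [0, 0, 25, 0, 0, 0, -1],
  [-10, 0, 0, 0, 0, 0, -1],
  [-6, 0, 0, 0, 0, 0, -1],
  [0, 0, 0, 0, 0, 0, -1],
])

```text
t: 13.7
eef_pos: [0.4852, 0.0029, 0.2123]
orientation: [3.14, 0.0, 1.744]
wrist_force: [-0.3, 0.0, -0.4]
gripper_width: -0.0003
grasp_force: 0.0
```

send_rows([
  [-4.7, -1.2, 0, 0, 0, -3.55, -1],
  [-4.7, -1.2, 0, 0, 0, -3.55, -1],
  [-4.7, -1.2, 0, 0, 0, -3.55, -1],
  [-4.7, -1.2, 0, 0, 0, -3.55, -1],
])

```text
t: 14.1
eef_pos: [0.4847, -0.0145, 0.2125]
orientation: [3.141, 0.0, 1.998]
wrist_force: [-3.3, 2.5, 2.2]
gripper_width: -0.0001
grasp_force: 1.7
```

```bash
cat >> w.py <<'E'
def lev():
    where(); o=robot.get_obs(); q=tojig(o['eef_pos'])-[-42,13]; a=o['orientation'][2]-j[2]-np.pi/2
    t=-np.array([-np.sin(a),np.cos(a)]); r=np.array([-np.cos(a),-np.sin(a)])  # push dir, radial for tool yaw
    print('radial',q@r,'behind',-q@t,'yaw->lever',np.pi+a-2.79, 'Ftang', )
E
python3 -c "
from w import *
lev()"
```

```text
t 14.1 tip jig [-118.8442   20.434 ] tipz 39.45942826369228 rpy-jig [179.9559   0.0041 104.3457] F [-3.2503  2.4826  2.1582] w -6.990919817662998e-05
radial 72.6061786147408 behind 26.242056662515928 yaw->lever 0.6019728587296154 Ftang
```

send_rows([
  [-4.7, -1.2, 0, 0, 0, -3.55, -1],
  [-4.7, -1.2, 0, 0, 0, -3.55, -1],
  [-4.7, -1.2, 0, 0, 0, -3.55, -1],
  [-4.7, -1.2, 0, 0, 0, -3.55, -1],
  [-4.7, -1.2, 0, 0, 0, -3.55, -1],
  [-4.7, -1.2, 0, 0, 0, -3.55, -1],
])

```text
t: 14.7
eef_pos: [0.4939, -0.0424, 0.2123]
orientation: [-3.141, 0.0, 2.369]
wrist_force: [-3.8, 0.9, 1.4]
gripper_width: 0.0003
grasp_force: 1.7
```

send_rows([
  [-4.7, -1.2, 0, 0, 0, -3.55, -1],
  [-4.7, -1.2, 0, 0, 0, -3.55, -1],
  [-4.7, -1.2, 0, 0, 0, -3.55, -1],
  [-4.7, -1.2, 0, 0, 0, -3.55, -1],
  [-4.7, -1.2, 0, 0, 0, -3.55, -1],
  [0, 0, 0, 0, 0, 0, -1],
])

```text
t: 15.3
eef_pos: [0.5094, -0.062, 0.2122]
orientation: [-3.141, 0.001, 2.676]
wrist_force: [-0.3, 0.9, 0.4]
gripper_width: -0.0004
grasp_force: 0.2
```

```bash
python3 -c "
from w import *
lev()"
```

```text
t 15.3 tip jig [-102.9598  -30.6899] tipz 39.18676754030201 rpy-jig [-179.9925    0.0572  143.1949] F [-0.3443  0.9313  0.4056] w -0.0003880456838119342
radial 71.50222389118119 behind 22.634826416392528 yaw->lever 1.2800191399807703 Ftang
```

send_rows([
  [-4.7, -1.0, 0, 0, 0, -3.5, -1],
  [-4.7, -1.0, 0, 0, 0, -3.5, -1],
  [-2.4, -0.5, 0, 0, 0, -1.8, -1],
  [0, 0, 0, 0, 0, 0, -1],
])

```text
t: 15.7
eef_pos: [0.519, -0.0683, 0.2118]
orientation: [3.141, 0.001, 2.829]
wrist_force: [-1.2, 0.1, 0.6]
gripper_width: 0.0004
grasp_force: 0.5
```

send_rows([
  [-2.4, -0.5, 0, 0, 0, -1.8, -1],
  [-2.4, -0.5, 0, 0, 0, -1.8, -1],
  [-2.4, -0.5, 0, 0, 0, -1.8, -1],
  [0, 0, 0, 0, 0, 0, -1],
])

```text
t: 16.1
eef_pos: [0.5246, -0.0715, 0.2111]
orientation: [-3.141, -0.002, 2.926]
wrist_force: [-8.2, -0.9, 4.6]
gripper_width: -0.0
grasp_force: 3.7
```

```bash
python3 -c "
from w import *
lev()"
```

```text
t 16.1 tip jig [-89.6098 -42.7014] tipz 38.057416641028794 rpy-jig [-179.9602   -0.1416  157.5134] F [-8.1753 -0.941   4.6477] w -4.64391957715671e-05
radial 69.67557798157806 behind 22.686073868517255 yaw->lever 1.529924359832055 Ftang
```

send_rows([
  [-2.4, 0, 0, 0, 0, -1.0, -1],
  [-2.4, 0, 0, 0, 0, -1.0, -1],
  [0, 0, 0, 0, 0, 0, -1],
  [0, 0, 0, 0, 0, 0, -1],
])

```text
t: 16.5
eef_pos: [0.5284, -0.0727, 0.2106]
orientation: [-3.14, -0.005, 2.959]
wrist_force: [-12.2, -1.3, 7.5]
gripper_width: 0.0003
grasp_force: 5.8
```

send_rows([
  [-2.4, 0, 0, 0, 0, -1.0, -1],
  [-2.4, 0, 0, 0, 0, -1.0, -1],
  [0, 0, 0, 0, 0, 0, -1],
  [0, 0, 0, 0, 0, 0, -1],
])

```text
t: 16.9
eef_pos: [0.5321, -0.0739, 0.2101]
orientation: [-3.139, -0.008, 2.994]
wrist_force: [-16.8, -2.7, 9.6]
gripper_width: -0.0004
grasp_force: 8.4
```

```bash
python3 -c "
from w import *
lev()"
```

```text
t 16.9 tip jig [-82.6529 -46.4443] tipz 37.1390179307961 rpy-jig [-179.8359   -0.4605  161.4079] F [-16.8324  -2.6604   9.6063] w -0.0004075955522901213
radial 69.30333558181316 behind 19.578794244893633 yaw->lever 1.5978956455531845 Ftang
```

send_rows([
  [8, 0, 0, 0, 0, 0, -1],
  [20, 0, 0, 0, 0, 0, -1],
  [0, 0, -40, 0, 0, 0, -1],
  [0, 0, -45, 0, 0, 0, -1],
  [0, 0, -45, 0, 0, 0, -1],
  [40, 0, 0, 0, 0, 0, -1],
  [0, 0, 0, 0, 0, 0, -1],
])

```text
t: 17.6
eef_pos: [0.4651, -0.0616, 0.342]
orientation: [-3.139, 0.001, 2.996]
wrist_force: [-1.0, -1.6, -1.4]
gripper_width: -0.0004
grasp_force: 0.0
```

Run:
```python
from w import *
where()
d=grab('scene','s6.png')
cv2.imwrite('pics/c6.png',cv2.resize(d['frame'][190:280,185:330,::-1],None,fx=5.5,fy=5.5,interpolation=cv2.INTER_CUBIC))
```

```text
t 17.6 tip jig [-146.5182  -22.5421] tipz 168.9765976580852 rpy-jig [-179.8331    0.0548  161.5596] F [-1.0319 -1.649  -1.3969] w -0.0003562136616852774
```

View pics/c6.png

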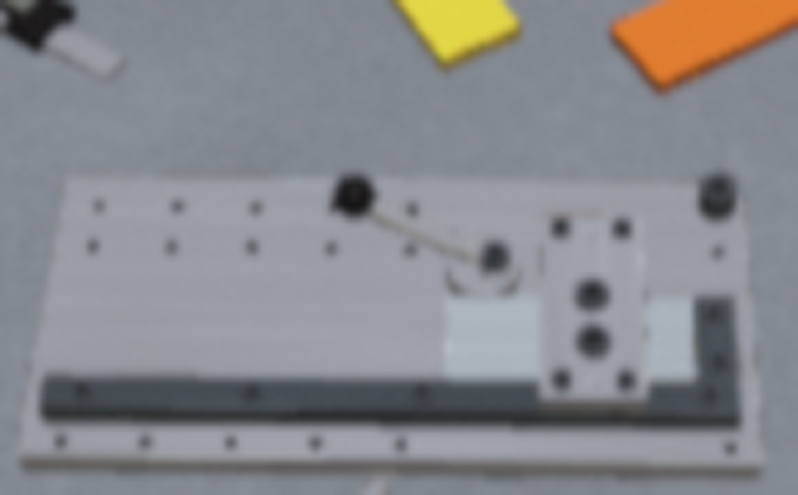

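The lever has come round, ball at (353,196), and the bar is still home and flush. I'll measure the lever angle.

Run:
```python
from w import *
d=D['scene']
for p in((353,196),(502,122)):
    q=tojig(px2w(d,(p[0]+.5)/5.5-.5+185,(p[1]+.5)/5.5-.5+190,.048));print(q,np.linalg.norm(q-[-42,13]),(np.arctan2(q[1]-13,q[0]+42)-2.79)%6.283)
```

```text
[-67.1148 -59.6533] 76.87165748935242 1.5893829148322611
[-115.105    13.4378] 73.10630292983812 0.34560350824437513
```

```bash
python3 -c "
from plant import robot
print(robot.job_done())"
```

```text
the job is handed in; nothing more can be done
None
```

I slid the bar along the fence until it was home against the end stop and swung the cam lever round to about 1.58 rad. The arm finished clear of the jig and I handed the job in at about 18 s; no verdict came back. I did not measure the clamp force on the fence directly, but it took about 17 N on the ball to reach that angle.

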